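# Draw the tool chest's safety bolt

## Robot

A 6-joint arm with a two-finger parallel gripper is mounted at the origin on the work surface. World frame = base frame: x ahead of the robot, y to its left, z up, the work surface at z = 0. Lengths are in m, angles in rad, forces in N, time in s.
With the tool pointing down it reaches from about 0.275 to 0.725 m from the base axis. Payload 5.6 kg.
Tool frame: the origin (TCP) lies at the very end of the fingers, on their centre line; the grasp point (between the pads) lies 19 mm behind it (grasp_offset is the distance from the TCP to the grasp point, in m); z points along the fingers, y is the direction in which the jaws open and shut (so a half turn about z gives the same grasp; the last joint's range is limited). The gripper opens to 85 mm and grips with 20 to 120 N. Pads are 22 mm wide; open, the fingers measure 114 mm over their backs; the gripper's body (76 mm by 85 mm) begins 54 mm behind the grasp point. The pads swing forward as they close: fully open they stand 13 mm farther back than shut.
Start: joints at [-0.821, 0.255, 0.108, 0, -1.424, -0.285], TCP at [0.247, -0.492, 0.231] pointing down, gripper open.
Joint ranges: [-2.95, 2.95], [-1.21, 1.97], [-1.09, 1.5], [-2.87, 1.71], [-2.94, -0.07], [-3.05, 3.05]. Speed limits (rad/s): [2.57, 2.57, 3.14, 3.14, 3.14, 3.14].

## Interface

Orientations are given as a unit quaternion [w, x, y, z].
In Python, from bench import get_obs, read_camera, calibration, job_done, grasp_offset gives the robot as it stands.
- The arm moves only by the tool apply_moves, never from a script. Its argument "commands" is a list of rows, each a list of 3 entries, a list of its own where there are three numbers: the closure in counts, from 0 (fully open) to 255 (shut), then the shift along the tool's x, y, z in cm, then the turn, a rotation vector about the tool's x, y, z in degrees. In form: [[fingers, [x, y, z], [rx, ry, rz]], ...]. A call has 1 to 12 rows; each row is the pose to reach, as a shift and turn from the pose commanded when the call began, along the tool's axes at that moment; what a row does not reach only later rows make up. A row lasts 1/12 s, in which the tool goes at most 41.7 mm and 7.16 degrees, less where a joint would pass 70% of its speed; a pose out of reach is approached as far as the arm can. A call with a gripper value outside its range is refused whole. The fingers move at their own pace and stop on an object; the grip force is fixed at half the most. Time passes only in rows, so rows that repeat a pose let the fingers close. It gives the time, the measured TCP pose, the force and the opening at its end, in the units of the state.
- get_obs(): the state, without advancing time (a new reading comes with each control period).
- read_camera(name): name is "scene" or "side" or "wrist"; returns the picture (384x512x3 uint8, red, green, blue); there is no depth.
- calibration(name): a dict with "K" (3x3 intrinsics, pixels), "xyz" and "orientation" of the camera in the world. Camera axes: x right, y down, z forward; pixel columns grow to the right and rows downward; lengths in m; the calibration is good to about 2 mm. The wrist camera is an equidistant fisheye: a pixel r from the principal point sees the ray r / f radians off the axis. A picture is of the moment at which its call begins: read the wrist's pose just before it. calibration takes no time and is no camera call; for the wrist camera it gives the pose at the moment of the call.
- job_done(): hands the job in, once; it reports no verdict.
The state is a dict: "clock": time; "qpos": joint angles; "dq": joint speeds; "joint_torque": joint torques, N m; "tool_pos": TCP position; "ee_rot": TCP orientation; "contact_force": force on the tool from outside, world axes, zero at the start; "moment": the same for the moment, N m; "grip_width": opening from 0.0 (shut) to 1.0 (fully open).
Only numpy, scipy, OpenCV 4.12 (cv2) and the standard library are available. Lean on these libraries where they do the work, as an engineer would, in place of code of your own. Each camera call takes 0.05 s, during which the arm holds its last target. There are 200 camera calls.

## Task

Draw the bolt on top of the blue tool chest: press the yellow spring safety catch down with one fingertip and, keeping it down the whole way, push the bolt's red tab with the other fingertip away from the lid until the bolt is fully drawn. Then let go, so that the catch springs back up and locks the bolt open. Do not shift or lift the chest, and leave the other things where they are.

Things in the scene. Friction and masses are not known exactly. Their poses are not given: they have to be found in the camera images.
- chest: Blue steel tool chest, 200 (its x) x 320 (its y) x 110 mm high, about 7 kg, loose on rubber feet. Origin: centre of its underside; z up. On top, the part with y below -25 mm is the lid; the rest is a fixed deck with the bolt and the catch side by side, both along the chest's y.
- bolt (a joint): Travel of the bolt, a 14 mm steel rod at chest x = 28 mm: 0 = shot into the keeper on the lid (starts within 2 mm of it), 0.048 m = fully drawn, to the chest's +y. 3 N friction, no spring. With the catch up, its tooth sits between the bolt's teeth (every 12 mm) and the bolt moves only 3 mm; pressing the catch over 6 mm frees it. At 0.048 the risen catch locks it open.
- tab_face (a point): Centre of the red tab's face that is pushed (looks to the chest's -y; push it to +y). Moves with the bolt, on which the tab stands: 30 mm wide in chest x, 8 mm thick in y, top 178 mm above the chest's underside, this point 160 mm; at bolt 0 it lies at chest x 28, y 16 mm. Its middle line is 58 mm in x from the catch's.
- catch (a joint): How far the yellow catch is pressed straight down: 0 = up (sprung), 0.012 m = at its stop. Spring: about 3.6 N to start, 7 N at the stop.
- catch_top (a point): Centre of the top of the yellow catch, a smooth bar 24 mm wide in chest x, 120 mm long in y, at chest x -30, y -34 to 86 mm; top 158 mm above the chest's underside when up, 146 mm when fully pressed; its steel housing, 32 mm wide, ends at 141 mm. Press it anywhere along its length; a fingertip can slide along it.
- guide_top (a point): Top of the dark guide between tab and lid, at chest x 28, y -12 mm. The keeper (y -43), this guide and a second one (y 93 mm) are 34 mm in x by 14 mm in y, tops 136 mm above the chest's underside: keep the fingertip that pushes the tab above that.
- bell: Brass hand bell 52 mm across, 70 mm tall, standing on the chest's lid (chest y about -115 mm). Origin: centre of its underside. Leave alone.
- padlock: Brass padlock 22 x 42 mm, 68 mm tall, standing on the chest's lid (chest y about -115 mm). Origin: centre of its underside. Leave alone.
- carton: Small cardboard carton 85 x 60 x 55 mm on the table, left of the chest. Origin: centre of its underside. Leave alone.
- tape: Grey tape roll 100 mm across, 45 mm high, on the table, right of the chest. Origin: centre of its underside. Leave alone.
- sprayer: White spray bottle with a yellow head, 86 mm across, 253 mm tall, standing on the left of the table. Origin: centre of its underside. Leave alone.
- tin: Green tin 70 mm across, 90 mm tall, on the left of the table. Origin: centre of its underside. Leave alone.
- driver: Orange screwdriver lying on the right of the table. Origin: under its middle. Leave alone.

How it is judged:
On the way, in this order (a step that is already met when the one before it is completed fails the run):
1. the catch is pressed down clear of the bolt's teeth (more than 6.5 mm), the bolt still shot (value of joint catch above 0.0065 m and value of joint bolt below 0.006 m), for 0.1 s.
2. the bolt is drawn at least 44 of its 48 mm (value of joint bolt above 0.044 m), for 0.1 s.
At the end, for the whole second after the job is handed in: the bolt is drawn at least 44 of its 48 mm, the catch is back up (within 3 mm of its rest), the chest stands flat within 30 mm of where it stood, and every other thing is within 30 mm of where it was (value of joint bolt above 0.044 m and value of joint catch below 0.003 m and angle between chest's own z axis and vertical below 0.05 rad and distance of each of chest, bell, padlock, carton, tape, sprayer, tin, driver from where it was at the start of the episode below 0.03 m and linear speed of chest below 0.02 m/s); the robot touches nothing.
It fails at once if the catch comes up (less than 4 mm down) while the bolt is on its way (between 7 and 42 mm) (value of joint bolt between 0.007 and 0.042 m and value of joint catch below 0.004 m).
It fails at once if the chest is lifted, tipped or shoved more than 30 mm (height (world z) of chest above 0.012 m or angle between chest's own z axis and vertical above 0.08 rad or distance of chest from where it was at the start of the episode above 0.03 m).
It fails at once if a bystander is lifted, carried or moved more than 30 mm (distance of any of bell, padlock, carton, tape, sprayer, tin, driver from where it was at the start of the episode above 0.03 m).
It also fails if it takes over 35 s, if anything falls off the work surface, if the arm or the gripper's body presses on something with over 40 N, if the wrist force passes 120 N, or if a joint passes its speed limit or range.

## Working session

There is one attempt and no reset: what is moved stays moved. The work goes in short steps, Python scripts to look and compute and a tool call to move; the robot and the scene stay as the last step left them, time stands still between calls to the robot, and variables do not carry over. Pictures are saved under pics/ and viewed, about 8 in all and at most 12, crops included, and the job is handed in when it is done.

Besides the shell and the picture viewer there is one more tool, called after ">>>" as a command line: name --argument value ..., lists and objects as JSON in quotes. apply_moves: Moves the arm, as the interface text tells. Its arguments: {"type":"object","properties":{"commands":{"type":"array"}},"required":["commands"]}

```bash
mkdir -p pics; ls; python3 - <<'E'
from bench import *
import cv2,numpy as np
o=get_obs()
for k in o: print(k,np.round(o[k],3))
print(grasp_offset)
for n in ("scene","side"):
    im=read_camera(n); cv2.imwrite(f'pics/{n}0.png',im[:,:,::-1]); c=calibration(n); print(n,c)
print(calibration("wrist"))
a=cv2.imread('pics/scene0.png');b=cv2.imread('pics/side0.png')
cv2.imwrite('pics/both.png',cv2.resize(np.vstack([a,b]),None,fx=.78,fy=.78))
E
```

```text
pics
clock 0.0
qpos [-0.821  0.256  0.107 -0.    -1.424 -0.285]
dq [-0.001 -0.    -0.001  0.001  0.001 -0.001]
joint_torque [-2.0000e-03 -3.8663e+01  2.3795e+01  5.3650e+00 -6.0000e-03  0.0000e+00]
tool_pos [ 0.246 -0.491  0.23 ]
ee_rot [-0.    -0.23   0.973  0.001]
contact_force [-1.066  0.527  0.175]
moment [ 0.012 -0.03   0.029]
grip_width 1.001
0.0187
scene {'K': array([[384.3937288 ,   0.        , 252.78209911],
       [  0.        , 384.3937288 , 190.1271333 ],
       [  0.        ,   0.        ,   1.        ]]), 'xyz': array([ 1.47495753, -0.13991828,  0.76715646]), 'orientation': array([-0.36467611,  0.65870588,  0.58222778, -0.30680402])}
side {'K': array([[414.87838164,   0.        , 253.05745711],
       [  0.        , 414.87838164, 200.76752313],
       [  0.        ,   0.        ,   1.        ]]), 'xyz': array([-0.25983545, -0.95565299,  0.77529278]), 'orientation': array([-0.48109822,  0.80572895, -0.30169235,  0.16830657])}
{'K': array([[297.31863964,   0.        , 252.43705652],
       [  0.        , 297.31863964, 193.76495542],
       [  0.        ,   0.        ,   1.        ]]), 'xyz': array([ 0.18503755, -0.52249863,  0.37387525]), 'orientation': array([0.07246354, 0.52053584, 0.84242878, 0.11876543])}
```

View pics/both.png

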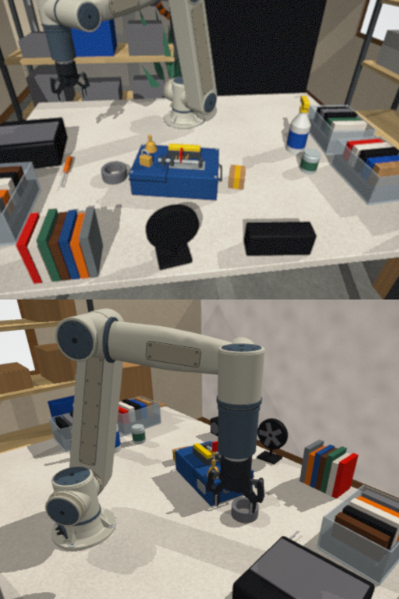

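```bash
cat > h.py <<'E'
import cv2,numpy as np
from bench import *
from scipy.spatial.transform import Rotation as R
def rot(q): return R.from_quat(np.roll(q,-1)).as_matrix()
def ray(c,uv):
    d=np.linalg.solve(c['K'],[uv[0],uv[1],1.]); return rot(c['orientation'])@d
def onplane(c,uv,z):
    d=ray(c,uv); return c['xyz']+d*(z-c['xyz'][2])/d[2]
def blobs(im,lo,hi,amin=15):
    m=cv2.inRange(cv2.cvtColor(im,cv2.COLOR_BGR2HSV),lo,hi)
    n,l,s,ce=cv2.connectedComponentsWithStats(m)
    return [(s[i],ce[i],cv2.minAreaRect(np.argwhere(l==i)[:,::-1].astype(np.float32))) for i in range(1,n) if s[i][4]>=amin]
E
python3 - <<'E'
from h import *
im=cv2.imread('pics/scene0.png');c=calibration('scene')
for nm,lo,hi,z in (('yel',(24,150,120),(34,255,255),.158),('red',(0,150,100),(8,255,255),.165),('blue',(100,120,40),(125,255,255),.11)):
    for s,ce,r in blobs(im,lo,hi):
        if 150<ce[0]<300 and 160<ce[1]<270: print(nm,s,ce.round(1),np.round(cv2.boxPoints(r),1).tolist(),onplane(c,ce,z).round(3))
cv2.imwrite('pics/c1.png',cv2.resize(im[160:270,150:300],None,fx=5,fy=5,interpolation=cv2.INTER_CUBIC))
E
```

```text
yel [217 185  40   9 279] [236.5 188.8] [[216.60000610351562, 192.0], [217.0, 184.10000610351562], [256.29998779296875, 186.10000610351562], [255.8000030517578, 194.0]] [ 0.538 -0.049  0.158]
red [230 191   4  16  52] [231.6 198.3] [[230.0, 191.0], [233.0, 191.0], [233.0, 206.0], [230.0, 206.0]] [ 0.595 -0.068  0.165]
blue [ 166  187  114   69 4934] [225.5 227.4] [[164.1999969482422, 247.89999389648438], [168.5, 183.89999389648438], [281.6000061035156, 191.39999389648438], [277.29998779296875, 255.5]] [ 0.654 -0.09   0.11 ]
```

View pics/c1.png

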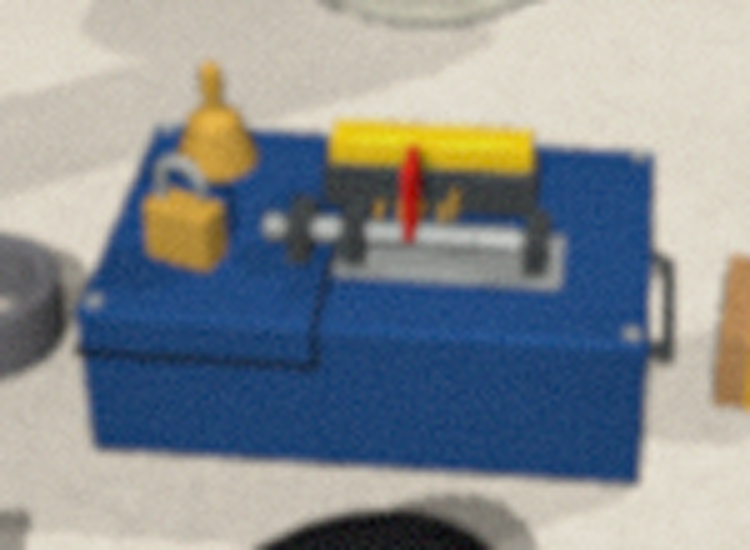

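```bash
python3 - <<'E'
from h import *
c=calibration('scene')
P=[onplane(c,np.array(p)/5+[150,160],.11)[:2] for p in [(83,302),(640,342),(653,152),(157,127)]]
print(np.round(P,3)); m=np.mean(P,0); print('mean',m)
for i in range(4):
    d=P[(i+1)%4]-P[i]; print(np.hypot(*d).round(3),np.degrees(np.arctan2(d[1],d[0])).round(1))
for p,z in (((413,150),.178),((332,122),.158),((533,130),.158)): print(onplane(c,np.array(p)/5+[150,160],z).round(3))
E
```

```text
[[ 0.605 -0.25 ]
 [ 0.673  0.051]
 [ 0.487  0.095]
 [ 0.427 -0.213]]
mean [ 0.54801055 -0.07927268]
0.309 77.2
0.191 166.7
0.314 -101.2
0.182 -11.7
[ 0.574 -0.063  0.178]
[ 0.508 -0.106  0.158]
[0.529 0.012 0.158]
```

>>> apply_moves --commands '[[120,[-22,11.5,-5],[0,0,-25]],[120,[-45,23.5,-4],[0,0,-51.4]],[120,[-45,23.5,-4],[0,0,-51.4]],[120,[-45,23.5,-4],[0,0,-51.4]],[120,[-45,23.5,-4],[0,0,-51.4]],[120,[-45,23.5,-4],[0,0,-51.4]],[120,[-45,23.5,-4],[0,0,-51.4]],[120,[-45,23.5,-4],[0,0,-51.4]],[120,[-45,23.5,-4],[0,0,-51.4]],[120,[-45,23.5,-4],[0,0,-51.4]],[120,[-45,23.5,-4],[0,0,-51.4]],[120,[-45,23.5,-4],[0,0,-51.4]]]'

```text
clock: 1.1
tool_pos: [0.5385, -0.0855, 0.2705]
ee_rot: [-0.0, -0.63, 0.777, 0.0]
contact_force: [1.7, -1.6, 0.5]
grip_width: 0.532
```

```bash
cat >> h.py <<'E'
def wray(c,uv):
    K=c['K']; p=np.array(uv)-K[:2,2]; r=np.hypot(*p); th=r/K[0,0]
    return rot(c['orientation'])@np.r_[p/r*np.sin(th),np.cos(th)]
def wplane(c,uv,z):
    d=wray(c,uv); return c['xyz']+d*(z-c['xyz'][2])/d[2]
E
python3 - <<'E'
from h import *
c=calibration('wrist'); im=read_camera('wrist')[:,:,::-1].copy(); cv2.imwrite('pics/w1.png',im)
o=get_obs(); print(o['tool_pos'],o['ee_rot'],c['xyz'],o['grip_width'])
for nm,lo,hi,z in (('yel',(24,150,100),(34,255,255),.158),('red',(0,150,80),(8,255,255),.178)):
    for s,ce,r in blobs(im,lo,hi,40):
        b=cv2.boxPoints(r); print(nm,s,ce.round(1),b.round(1).tolist(),wplane(c,ce,z).round(3),[wplane(c,p,z)[:2].round(3).tolist() for p in b])
cv2.imwrite('pics/w1v.png',cv2.resize(im,None,fx=1.5,fy=1.5))
E
```

```text
[ 0.5420331  -0.08063516  0.26945122] [ 5.51141948e-04 -6.31019404e-01  7.75766485e-01  7.54944105e-04] [ 0.52523129 -0.15377445  0.41392983] 0.5284911438910557
red [206 213  26  16 173] [222.  223.9] [[205.60000610351562, 226.1999969482422], [230.39999389648438, 212.8000030517578], [236.39999389648438, 224.0], [211.60000610351562, 237.39999389648438]] [ 0.57  -0.067  0.178] [[0.585, -0.067], [0.561, -0.075], [0.558, -0.064], [0.582, -0.056]]
```

View pics/w1v.png

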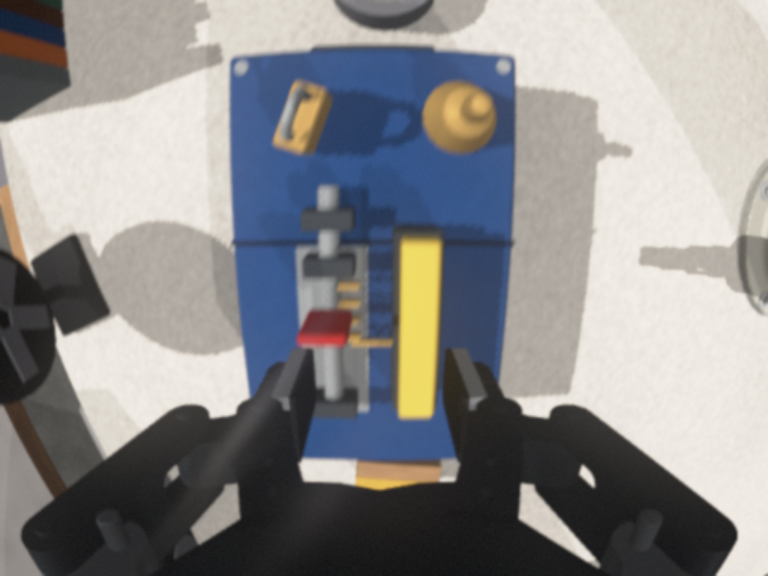

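```bash
python3 - <<'E'
from h import *
c=calibration('wrist'); w=lambda p,z: wplane(c,np.array(p)/1.5,z)[:2]
A,B=w((421,236),.158),w((416,418),.158); d=B-A; yaw=np.degrees(np.arctan2(d[1],d[0]))-90
C,D=w((231,57),.11),w((515,57),.11); e=C-D; yaw2=np.degrees(np.arctan2(e[1],e[0]))
print('catch',A,B,np.hypot(*d),yaw,'corners',C,D,np.hypot(*e),yaw2)
for yw in (yaw,yaw2):
    M=R.from_euler('z',yw,degrees=True).as_matrix()[:2,:2]
    print('centre from catch',(A+B)/2-M@[-.030,.026],'from corners',(C+D)/2-M@[0,-.16])
    o=get_obs();T=rot(o['ee_rot']); print('tool y in chest',M.T@T[:2,1],'x',M.T@T[:2,0])
    cen=((A+B)/2-M@[-.030,.026]); q=lambda P:(M.T@(P-cen)*1000).round(1)
    print('tcp',q(o['tool_pos'][:2]),'tab',q(w((326,328),.178)),'tab face edge top',q(w((326,312),.178)))
    for p in ((285,352),(302,352),(445,352),(470,352)): print(p,q(w(p,.275)))
E
```

```text
catch [ 0.5130745  -0.10432135] [0.53743993 0.01490127] 0.12168692046681058 -11.550437329357464 corners [ 0.61226388 -0.24931447] [ 0.4203715  -0.20836691] 0.19621261221042294 -12.045580991191017
centre from catch [ 0.54944368 -0.07619043] from corners [ 0.54835457 -0.07208088]
tool y in chest [-0.99999387  0.00346888] x [-0.00346973 -0.99999235]
tcp [-6.4 -5.8] tab [24.5 14. ] tab face edge top [24.1  4.5]
(285, 352) [ 26.7 -14.1]
(302, 352) [ 20.8 -14.2]
(445, 352) [-27.8 -14. ]
(470, 352) [-36.5 -13.8]
centre from catch [ 0.54917074 -0.07639826] from corners [ 0.54970806 -0.07236359]
tool y in chest [-0.99998651 -0.00517298] x [ 0.00517211 -0.99998499]
tcp [-6.1 -5.6] tab [24.6 14.5] tab face edge top [24.3  4.9]
(285, 352) [ 27.1 -13.6]
(302, 352) [ 21.1 -13.8]
(445, 352) [-27.5 -14. ]
(470, 352) [-36.2 -13.9]
```

>>> apply_moves --commands '[[120,[0,-0.3,3],[0,0,0]],[120,[0,-0.3,6],[0,0,0]],[120,[0,-0.3,8.5],[0,0,0]],[120,[0,-0.3,9.5],[0,0,0]],[120,[0,-0.3,9.5],[0,0,0]],[120,[0,-0.3,9.5],[0,0,0]],[120,[0,-0.3,9.5],[0,0,0]]]'

```text
clock: 1.73
tool_pos: [0.5419, -0.0885, 0.1776]
ee_rot: [0.001, -0.63, 0.777, -0.001]
contact_force: [0.3, -0.0, 0.9]
grip_width: 0.53
```

```bash
python3 - <<'E'
from h import *
o=get_obs(); print(o['clock'],o['tool_pos'],o['contact_force'])
a=read_camera('wrist')[:,:,::-1]; b=read_camera('scene')[:,:,::-1]
v=np.vstack([cv2.resize(a[130:330,100:400],None,fx=1.5,fy=1.5),cv2.resize(b[140:240,165:315],None,fx=3,fy=3)])
cv2.imwrite('pics/w2.png',v)
print([get_obs()['contact_force'].round(2).tolist() for _ in range(2)])
E
```

```text
1.7333 [ 0.5419097  -0.08852882  0.17758495] [ 0.30322446 -0.03806588  0.86527834]
[[0.44, -0.83, -0.62], [0.44, -0.83, -0.62]]
```

View pics/w2.png

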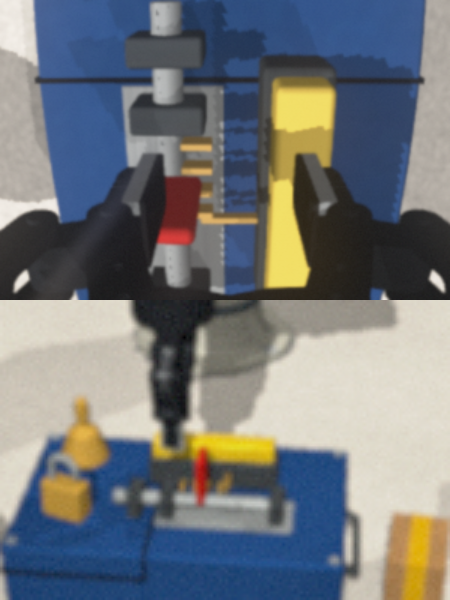

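```bash
python3 - <<'E'
from h import *
o=get_obs();c=calibration('wrist'); print(o['clock'],o['tool_pos'],c['xyz'])
cen=np.array([.5493,-.0763]);M=R.from_euler('z',-11.8,degrees=True).as_matrix()[:2,:2]
q=lambda p,z:(M.T@(wplane(c,np.array(p)/1.5+[100,130],z)[:2]-cen)*1000).round(1)
print('tcp',M.T@(o['tool_pos'][:2]-cen))
print('tab right',q((200,180),.178),q((193,243),.178))
print('catch',q((273,80),.158),q((334,80),.158))
for z in (.178,.184):
  for p in ((135,155),(162,155),(297,155),(322,155),(335,205)): print(z,p,q(p,z))
E
```

```text
1.8333 [ 0.54183965 -0.08834943  0.17750448] [ 0.52802287 -0.15658722  0.32084794]
tcp [-0.00483863 -0.01332041]
tab right [  6.5 -10.5] [10.1 17.1]
catch [-20.5 -42.2] [-44.1 -42.2]
0.178 (135, 155) [ 29.4 -20.1]
0.178 (162, 155) [ 19.7 -20.2]
0.178 (297, 155) [-27.8 -20.1]
0.178 (322, 155) [-36.8 -19.9]
0.178 (335, 205) [-43.5   0.8]
0.184 (135, 155) [ 28.  -22.7]
0.184 (162, 155) [ 18.7 -22.8]
0.184 (297, 155) [-26.8 -22.7]
0.184 (322, 155) [-35.4 -22.6]
0.184 (335, 205) [-41.8  -2.7]
```

>>> apply_moves --commands '[[120,[0,0,0.6],[0,0,0]],[120,[0,0,1.2],[0,0,0]],[120,[0,0,1.6],[0,0,0]],[120,[0,0,1.6],[0,0,0]],[120,[0,0,1.6],[0,0,0]]]'

```text
clock: 2.25
tool_pos: [0.5405, -0.0883, 0.1592]
ee_rot: [-0.0, -0.63, 0.777, 0.0]
contact_force: [0.4, -0.6, 0.2]
grip_width: 0.528
```

>>> apply_moves --commands '[[120,[0,0,0.2],[0,0,0]],[120,[0,0,0.4],[0,0,0]],[120,[0,0,0.4],[0,0,0]],[120,[0,0,0.4],[0,0,0]]]'

```text
clock: 2.58
tool_pos: [0.541, -0.0882, 0.1559]
ee_rot: [0.0, -0.63, 0.777, -0.0]
contact_force: [0.2, 0.1, 0.9]
grip_width: 0.529
```

>>> apply_moves --commands '[[120,[0,0,0.2],[0,0,0]],[120,[0,0,0.4],[0,0,0]],[120,[0,0,0.4],[0,0,0]],[120,[0,0,0.4],[0,0,0]]]'

```text
clock: 2.92
tool_pos: [0.541, -0.0883, 0.1519]
ee_rot: [0.0, -0.63, 0.777, -0.0]
contact_force: [-0.1, 0.4, 4.0]
grip_width: 0.528
```

>>> apply_moves --commands '[[120,[0,0,0.2],[0,0,0]],[120,[0,0,0.4],[0,0,0]],[120,[0,0,0.6],[0,0,0]],[120,[0,0,0.6],[0,0,0]],[120,[0,0,0.6],[0,0,0]]]'

```text
clock: 3.33
tool_pos: [0.541, -0.0882, 0.1459]
ee_rot: [0.0, -0.63, 0.777, -0.0]
contact_force: [0.0, -0.2, 5.0]
grip_width: 0.53
```

>>> apply_moves --commands '[[120,[0,0,0.2],[0,0,0]],[120,[0,0,0.3],[0,0,0]],[120,[0,0,0.3],[0,0,0]],[120,[0,0,0.3],[0,0,0]]]'

```text
clock: 3.67
tool_pos: [0.5411, -0.0883, 0.1437]
ee_rot: [0.0, -0.63, 0.777, -0.001]
contact_force: [-2.6, 1.6, 10.2]
grip_width: 0.529
```

```bash
python3 - <<'E'
from h import *
a=read_camera('wrist')[:,:,::-1]; b=read_camera('scene')[:,:,::-1]
v=np.vstack([cv2.resize(a[130:330,100:400],None,fx=1.5,fy=1.5),cv2.resize(b[140:240,165:315],None,fx=3,fy=3)])
cv2.imwrite('pics/w3.png',v)
F=[]
for _ in range(4): read_camera('scene'); F.append(get_obs()['contact_force'])
print(np.round(F,1),get_obs()['tool_pos'])
E
```

```text
[[-2.2  1.3 10.2]
 [-1.9  1.5 10. ]
 [-1.9  1.9 11.1]
 [-2.8  2.   9.1]] [ 0.54110559 -0.08830448  0.14373691]
```

View pics/w3.png

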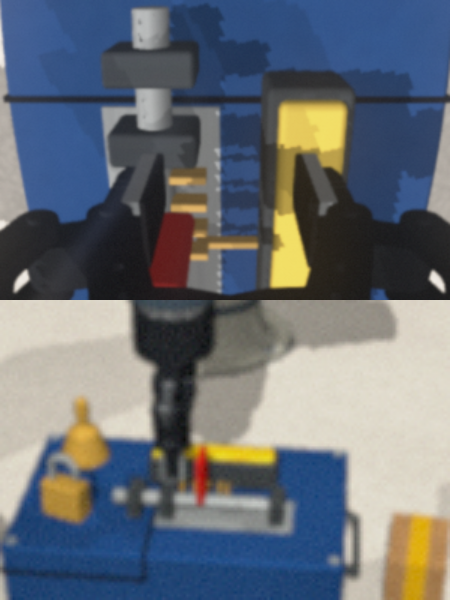

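>>> apply_moves --commands '[[120,[0,0,-0.1],[0,0,0]],[120,[0,0,-0.1],[0,0,0]],[120,[-0.4,0,-0.1],[0,0,0]],[120,[-0.8,0,-0.1],[0,0,0]],[120,[-1.0,0,-0.1],[0,0,0]],[120,[-1.0,0,-0.1],[0,0,0]],[120,[-1.0,0,-0.1],[0,0,0]]]'

```text
clock: 4.55
tool_pos: [0.5432, -0.0795, 0.1443]
ee_rot: [-0.0, -0.63, 0.777, -0.001]
contact_force: [-0.4, -3.3, 5.7]
grip_width: 0.529
```

>>> apply_moves --commands '[[120,[0,0,0.05],[0,0,0]],[120,[-0.3,0,0.05],[0,0,0]],[120,[-0.6,0,0.05],[0,0,0]],[120,[-1.0,0,0.05],[0,0,0]],[120,[-1.0,0,0.05],[0,0,0]],[120,[-1.0,0,0.05],[0,0,0]]]'

```text
clock: 5.05
tool_pos: [0.5451, -0.0704, 0.1439]
ee_rot: [-0.001, -0.63, 0.777, -0.001]
contact_force: [-2.2, -5.2, 6.3]
grip_width: 0.531
```

>>> apply_moves --commands '[[120,[-0.4,0,0],[0,0,0]],[120,[-0.8,0,0],[0,0,0]],[120,[-1.2,0,0],[0,0,0]],[120,[-1.6,0,0],[0,0,0]],[120,[-2.0,0,0],[0,0,0]],[120,[-2.0,0,0],[0,0,0]]]'

```text
clock: 5.55
tool_pos: [0.5492, -0.0509, 0.1438]
ee_rot: [-0.001, -0.63, 0.777, -0.001]
contact_force: [-0.2, -5.1, 6.8]
grip_width: 0.528
```

>>> apply_moves --commands '[[120,[-0.4,0,0],[0,0,0]],[120,[-0.8,0,0],[0,0,0]],[120,[-1.1,0,0],[0,0,0]],[120,[-1.4,0,0],[0,0,0]],[120,[-1.4,0,0],[0,0,0]],[120,[-1.4,0,0],[0,0,0]]]'

```text
clock: 6.05
tool_pos: [0.5521, -0.0373, 0.1439]
ee_rot: [-0.001, -0.63, 0.777, -0.001]
contact_force: [-0.8, -5.8, 6.9]
grip_width: 0.529
```

```bash
python3 - <<'E'
from h import *
a=read_camera('wrist')[:,:,::-1]; b=read_camera('scene')[:,:,::-1]
v=np.vstack([cv2.resize(a[130:330,100:400],None,fx=1.5,fy=1.5),cv2.resize(b[140:240,165:315],None,fx=3,fy=3)])
cv2.imwrite('pics/w4.png',v)
F=[]
for _ in range(2): read_camera('scene'); F.append(get_obs()['contact_force'])
print(np.round(F,1),get_obs()['tool_pos'],get_obs()['clock'])
E
```

```text
[[-1.  -4.9  7. ]
 [-0.4 -5.1  6.2]] [ 0.55206707 -0.03727687  0.14384232] 6.25
```

View pics/w4.png

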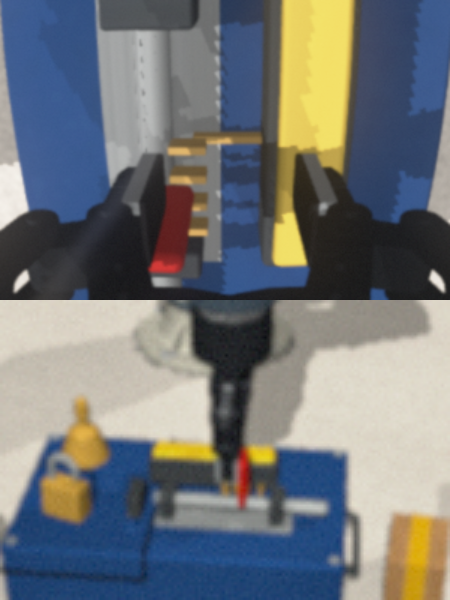

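>>> apply_moves --commands '[[120,[-0.2,0,0],[0,0,0]],[120,[-0.4,0,0],[0,0,0]],[120,[-0.4,0,0],[0,0,0]],[120,[-0.4,0,0],[0,0,0]]]'

```text
clock: 6.58
tool_pos: [0.5529, -0.0336, 0.1439]
ee_rot: [-0.001, -0.63, 0.777, -0.001]
contact_force: [-0.2, -6.5, 6.4]
grip_width: 0.532
```

>>> apply_moves --commands '[[120,[-0.2,0,0],[0,0,0]],[120,[-0.3,0,0],[0,0,0]],[120,[-0.3,0,0],[0,0,0]],[120,[-0.3,0,0],[0,0,0]]]'

```text
clock: 6.92
tool_pos: [0.5535, -0.0308, 0.1439]
ee_rot: [-0.001, -0.63, 0.777, -0.002]
contact_force: [-0.7, -6.3, 6.9]
grip_width: 0.53
```

>>> apply_moves --commands '[[120,[-0.2,0,0],[0,0,0]],[120,[-0.2,0,0],[0,0,0]],[120,[-0.2,0,0],[0,0,0]]]'

```text
clock: 7.17
tool_pos: [0.5537, -0.0295, 0.1439]
ee_rot: [-0.002, -0.629, 0.777, -0.002]
contact_force: [-1.4, -9.7, 6.1]
grip_width: 0.531
```

>>> apply_moves --commands '[[120,[-0.2,0,0],[0,0,0]],[120,[-0.2,0,0],[0,0,0]],[120,[-0.2,0,0],[0,0,0]]]'

```text
clock: 7.42
tool_pos: [0.5537, -0.0294, 0.1439]
ee_rot: [-0.003, -0.629, 0.777, -0.003]
contact_force: [-1.2, -15.4, 6.4]
grip_width: 0.526
```

>>> apply_moves --commands '[[120,[0.3,0,0],[0,0,0]],[120,[0.5,0,0],[0,0,0]],[120,[0.5,0,0],[0,0,0]],[120,[0.5,0,-1],[0,0,0]],[120,[0.5,0,-2.5],[0,0,0]],[120,[0.5,0,-6],[0,0,0]],[120,[0.5,0,-10],[0,0,0]],[120,[0.5,0,-12],[0,0,0]],[120,[0.5,0,-12],[0,0,0]],[120,[0.5,0,-12],[0,0,0]]]'

```text
clock: 8.25
tool_pos: [0.5535, -0.0293, 0.2641]
ee_rot: [0.001, -0.63, 0.777, -0.0]
contact_force: [0.4, -0.2, -0.1]
grip_width: 0.534
```

```bash
python3 - <<'E'
from h import *
c=calibration('wrist');a=read_camera('wrist')[:,:,::-1].copy(); b=read_camera('scene')[:,:,::-1].copy()
v=np.vstack([a,cv2.resize(b[150:260,155:305],(512,375),interpolation=cv2.INTER_CUBIC)])
cv2.imwrite('pics/w5.png',cv2.resize(v,None,fx=.78,fy=.78)); cv2.imwrite('pics/scene5.png',b)
cs=calibration('scene')
for s,ce,r in blobs(b,(0,150,100),(8,255,255)):
    if 150<ce[0]<300 and 160<ce[1]<270: print('red',s,ce,onplane(cs,ce,.165).round(3))
for s,ce,r in blobs(b,(24,150,120),(34,255,255)):
    if 150<ce[0]<300 and 160<ce[1]<270: print('yel',s,ce)
# chest shift: compare chest edges
a0=cv2.imread('pics/scene0.png')
g=lambda i:np.float32(cv2.cvtColor(i,cv2.COLOR_BGR2GRAY)[205:265,155:300])
print('chest px shift',cv2.phaseCorrelate(g(a0),g(b)))
print(get_obs()['contact_force'].round(1),get_obs()['tool_pos'])
E
```

```text
red [247 192   4  17  48] [248.47916667 199.0625    ] [ 0.604 -0.022  0.165]
yel [216 185  41   9 283] [235.39929329 188.77031802]
chest px shift ((-0.06052477844464477, 0.010750684507705444), 0.873285088857015)
[-0.3 -0.4 -0.8] [ 0.55256437 -0.02933641  0.26177318]
```

View pics/w5.png

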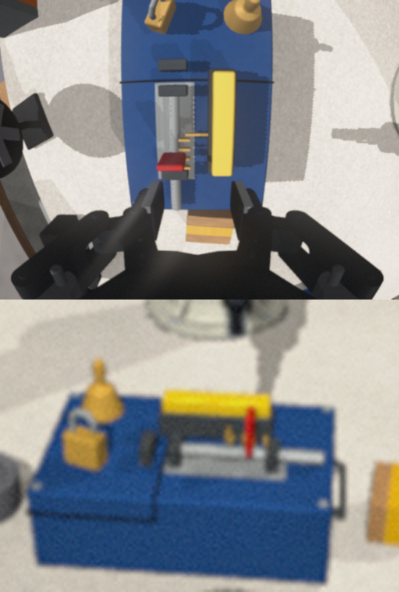

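```bash
python3 -c "
from bench import *
print(job_done())"
```

```text
the job is handed in; nothing more can be done
None
```

The bolt is drawn, the catch has sprung back up behind it, and the job is handed in at about 8.4 s on the robot's clock; no verdict was reported.

I pressed the catch with one fingertip at about 6–7 N and pushed the red tab with the other until the bolt hit its end stop. There the push rose from about 6 N to 15 N with no further motion. Then I eased off the tab and lifted clear.

Last checks:
- **Bolt:** the tab moved about 47 mm by the scene camera, against the 44 mm needed.
- **Catch:** it looks the same height in the scene camera as at the start, so it is back up.
- **Chest:** it shifted less than 0.1 pixel in the scene camera.
- **Bystanders:** the bell, padlock and carton look to be where they were. I did not check the tape, sprayer, tin or driver at the end, but the arm showed no contact near them.
- **Contact:** the force on the tool is within noise, so the robot is touching nothing.

Two things disagreed:
- **Chest position:** the first wrist-camera estimate was off by up to 7 mm from the closer look, so I lined up the fingertips from the close view.
- **Catch depth:** the exact depth is uncertain. Height and force put it somewhere between 7 and 12 mm.

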